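# Hold the spring tester at its index

### The job

A white box has been left lying on the bed of the spring tester, where the carriage has to run. First lift the box off and set it upright on the bench beside the tester, and let it go; then pull the carriage by its upright black handle, against its spring, until its pointer is level with the blade of the index block, and finish with the gripper still holding it there, steady, for the reading. Do not shift the index block, and leave the spool, the timer and the beaker where they stand.

Things in the scene. Friction and masses are not known exactly. Their poses are not given: they have to be found in the camera images.
- tester: spring tester: aluminium bed 84 (x) by 374 mm (y), fixed, top at z = 20 mm. Origin on the bench below the handle's home position; the carriage is pulled along its +y, to the robot's left; z up. Grey spring housing, 60 mm wide, top at 55 mm, at y -190 to -35 mm; low end bar, top at 34 mm, at y 170 to 182 mm. The box lies between carriage and end bar and stops the carriage short of the index.
- carriage: spring-return carriage: steel plate 76 (x) by 50 (y) mm, top 33 mm above the bench, with the black handle on it; slides along the tester's y only. Origin = the tester's origin when home, and moves with it. The spring in the housing pulls it home (-y) with 4 N at home, 0.5 N more per 10 mm, 11 N at the stop at 138 mm; let go, it runs back home.
- handle (a point): centre of the top face of the carriage's upright black handle, 110 mm above the bench. The handle is 16 mm thick along the travel (y) and 40 mm wide across it (x), and stands 77 mm above the carriage plate; pinch it from above across its 16 mm. Axes as the tester's.
- pointer (a point): tip of the carriage's pointer, a 3 mm wide bar on the carriage plate's edge nearest the robot, in line (same y) with the middle of the handle; 34.5 mm above the bench. Axes as the tester's.
- index (a point): tip of the 3 mm wide blade on the dark index block (18 x 18 mm, top 35 mm above the bench), clamped by friction (25 N) on the rail along the bed's edge nearest the robot, at a travel of 95 to 135 mm. It points at the carriage; the pointer's tip passes 2 mm from it. Level = same y along the tester. Axes as the tester's.
- box: white box, loose, 55 mm (its x) by 75 mm (its y), 32 mm high, about 0.09 kg; origin at the centre of its underside, z up. It lies on the bed with its 75 mm length across the bed; beside its 55 mm width there are at least 25 mm for a finger at each side. The bench about 0.55 m ahead of the robot's base and 0.40 m to its left is always clear for it.
- spool: bystander: spool of solder standing on the bench, 52 mm across, 45 mm high; origin at the centre of its underside
- timer: bystander: small white timer lying on the bench, 70 x 66 mm, 18 mm high; origin at the centre of its underside
- beaker: bystander: clear empty beaker standing on the bench, 74 mm across, 94 mm high; origin at the centre of its underside

How it is judged:
By the outcome, as a careful person would: the job done as asked, in the order asked, and still so for the second after the job is handed in, while the arm keeps its last pose, push and grip.
It also fails if it takes over 51 s, if anything falls off the work surface, if the arm or the gripper's body presses on something with over 40 N, if the wrist force passes 120 N, or if a joint passes its speed limit or range.

### The arm

A 6-joint arm with a two-finger parallel gripper is mounted at the origin on a cart in front of the work surface, level with it; the furniture and walls round the work are solid. World frame = base frame: x ahead of the robot, y to its left, z up, the work surface at z = 0. Lengths are in m, angles in rad, forces in N, time in s.
With the tool pointing down it reaches from about 0.325 to 0.85 m from the base axis. Payload 15.5 kg.
Tool frame: the origin (TCP) lies at the very end of the fingers, on their centre line; the grasp point (between the pads) lies 19 mm behind it; z points along the fingers, y is the line along which they close (so a half turn about z gives the same grasp; the last joint's range is limited). The gripper opens to 91 mm and grips with 3 to 60 N. Pads are 32 mm wide; open, the fingers measure 118 mm over their backs; the gripper's body (76 mm by 178 mm) begins 60 mm behind the grasp point.
Start: joints at [-1.272, 0.494, 1.345, -0, 1.302, -0.096], TCP at [0.24, -0.577, 0.183] pointing down, gripper open.
Joint ranges: [-2.91, 2.91], [-0.82, 2.16], [0.22, 2.67], [-1.22, 4.37], [0.12, 2.79], [-3.08, 3.08]. Speed limits (rad/s): [1.89, 1.89, 2.57, 3.01, 3.01, 3.01].

### API

Orientations are given as a unit quaternion [w, x, y, z].
In Python, from station import robot gives the robot as it stands.
- The arm moves only by the shell command python3 shift.py 'ROWS' [FORCE]. ROWS is rows parted by semicolons, their numbers by spaces, 1 to 5 of them, each of 7 numbers: the finger opening in m, then dx, dy, dz in m, then a rotation vector rx, ry, rz in rad; each row shifts and turns the commanded pose from where the row before left it, along the tool's axes as they then stand; what a row does not reach is not made up. A row lasts 1/8 s, in which the tool goes at most 0.0625 m and 0.188 rad, less where a joint would pass 70% of its speed; a pose out of reach is approached as far as the arm can. The fingers move at their own pace and stop on an object; FORCE is the grip in N (left out, the last holds). Time passes only in rows, so rows that do not move let the fingers close. It prints the time, the measured TCP pose, the force, the opening and the grip force at its end.
- robot.get_obs(): the state, without advancing time (a new reading comes with each control period).
- robot.snapshot(name): name is "scene" or "top" or "wrist"; returns the picture (480x640x3 uint8, blue, green, red); there is no depth.
- robot.get_calibration(name): a dict with "fx", "fy", "cx", "cy" (pixels), "xyz" and "attitude" of the camera in the world; the wrist camera has in their place "T_tool_cam" (4x4, takes a point from camera to tool coordinates, whose origin is the TCP and whose axes are the flange's). Camera axes: x right, y up, looking along -z (the intrinsics and any distortion apply to the point x, -y, -z); pixel columns grow to the right and rows downward; lengths in m; the calibration is good to about 2 mm. A picture is of the moment at which its call begins: read the wrist's pose just before it. get_calibration takes no time and is no camera call.
- robot.hand_in(): hands the job in; it is judged then, once.
The state is a dict: "clock": time; "q": joint angles; "qvel": joint speeds; "tau": joint torques, N m; "position": TCP position; "ee_rot": TCP orientation; "wrist_force": force on the tool from outside, world axes, zero at the start; "torque": the same for the moment, N m; "opening": finger opening in m; "finger_force": force on a finger pad.
Only numpy, scipy, OpenCV 4.12 (cv2) and the standard library are available. Lean on these libraries where they do the work, as an engineer would, in place of code of your own. Each camera call takes 0.05 s, during which the arm holds its last target. There are 200 camera calls.

## Working session

There is one attempt and no reset: what is moved stays moved. The work goes in short steps, Python scripts to look and compute and a shell command to move; the robot and the scene stay as the last step left them, time stands still between calls to the robot, and variables do not carry over. Pictures are saved under pics/ and viewed, at most 10 in all, crops included, and the job is handed in when it is done.

```bash
ls; mkdir -p pics
python3 - <<'E'
from station import robot
import cv2
o=robot.get_obs(); print({k:(v if not hasattr(v,'round') else v) for k,v in o.items()})
for n in("scene","top","wrist"):
    print(n,robot.get_calibration(n))
for n in("scene","top"):
    cv2.imwrite(f"pics/{n}0.png",robot.snapshot(n))
E
```

```text
pics
shift.py
station.py
{'clock': 0.0, 'q': array([-1.27252195e+00,  4.94177186e-01,  1.34612476e+00, -2.27930616e-05,
        1.30254085e+00, -9.54892138e-02]), 'qvel': array([ 4.80197562e-04, -1.40213326e-03, -2.05728205e-03,  2.61358019e-04,
       -3.60589736e-06,  2.16519695e-05]), 'tau': array([-2.06367651e-03, -8.78843236e+01, -3.81857479e+01,  7.06026144e-02,
        5.34763222e-02, -1.04278904e-04]), 'position': array([ 0.23966588, -0.57675562,  0.18244419]), 'ee_rot': array([-6.20751706e-04,  9.80680520e-01,  1.95615251e-01, -7.41999497e-05]), 'wrist_force': array([-0.41102145, -0.81933357, -0.39620067]), 'torque': array([-0.0139184 , -0.00962477, -0.02962371]), 'finger_force': 0.0, 'opening': 0.09121278215436446}
scene {'fx': 458.44047027100714, 'fy': 458.44047027100714, 'cx': 319.88801213193216, 'cy': 240.58006727084563, 'xyz': array([-0.12656582,  0.53535907,  1.00797912]), 'attitude': array([-0.42168263, -0.16301569,  0.32969411,  0.82880121])}
top {'fx': 597.3079403552198, 'fy': 597.3079403552198, 'cx': 317.57401898471005, 'cy': 246.43216118420003, 'xyz': array([0.3913838 , 0.0485028 , 1.38880028]), 'attitude': array([-0.70042535, -0.04083042,  0.04178773,  0.71133044])}
wrist {'fx': 344.8829284451422, 'fy': 344.8829284451422, 'cx': 321.72543389420025, 'cy': 238.20808657647234, 'T_tool_cam': array([[ 1.41072207e-04,  9.67908299e-01,  2.51303613e-01,
         7.15214102e-02],
       [ 9.99999347e-01, -4.21463883e-04,  1.06192773e-03,
         1.63030228e-03],
       [ 1.13376406e-03,  2.51303299e-01, -9.67907726e-01,
        -2.02181552e-01],
       [ 0.00000000e+00,  0.00000000e+00,  0.00000000e+00,
         1.00000000e+00]])}
```

View pics/top0.png

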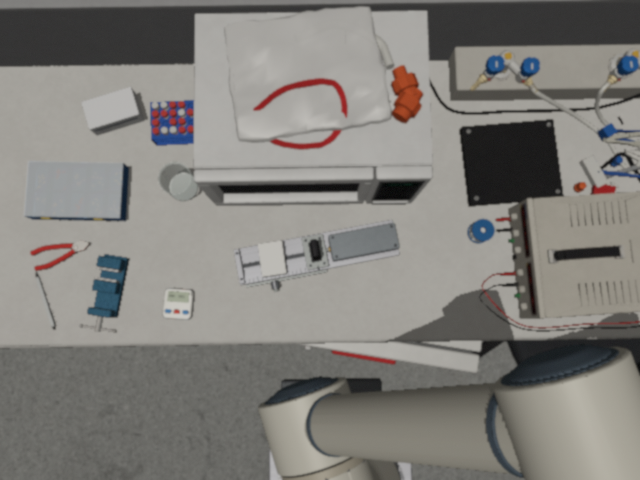

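View pics/scene0.png

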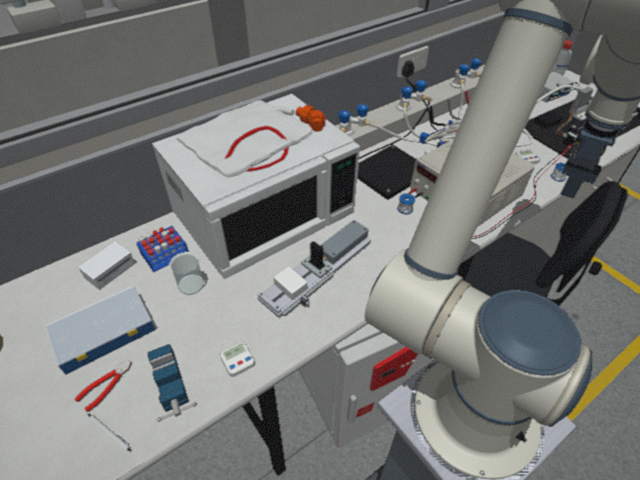

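The top view shows the tester running from (240,265) to (400,240), with the box at about (272,258), the handle at (316,248) and the index block at (276,286). The beaker is near (183,183), the timer at (178,303) and the spool at (481,230). The oven front sits behind the tester. The scene view agrees.

```bash
cat > h.py <<'E'
import numpy as np, cv2
from scipy.spatial.transform import Rotation as R
from station import robot
def rot(q): return R.from_quat([q[1],q[2],q[3],q[0]]).as_matrix()
def cam(name,obs=None):
    c=robot.get_calibration(name)
    if name=="wrist":
        T=np.eye(4); T[:3,:3]=rot(obs["ee_rot"]); T[:3,3]=obs["position"]; T=T@c["T_tool_cam"]
        return c,T[:3,:3],T[:3,3]
    return c,rot(c["attitude"]),np.array(c["xyz"])
def ray(C,px,z):
    c,M,p=C; px=np.atleast_2d(px).astype(float)
    d=np.c_[(px[:,0]-c["cx"])/c["fx"],-(px[:,1]-c["cy"])/c["fy"],-np.ones(len(px))]@M.T
    return p+d*((z-p[2])/d[:,2])[:,None]
def proj(C,P):
    c,M,p=C; v=(np.atleast_2d(P)-p)@M
    return np.c_[c["cx"]-c["fx"]*v[:,0]/v[:,2],c["cy"]+c["fy"]*v[:,1]/v[:,2]]
def blobs(m,amin=60):
    m=cv2.morphologyEx(m.astype(np.uint8)*255,cv2.MORPH_OPEN,np.ones((3,3)))
    cs,_=cv2.findContours(m,cv2.RETR_EXTERNAL,cv2.CHAIN_APPROX_NONE)
    return sorted([c for c in cs if cv2.contourArea(c)>=amin],key=cv2.contourArea,reverse=True)
E
python3 - <<'E'
from h import *
np.set_printoptions(precision=4,suppress=True)
print(robot.get_calibration("top").keys())
C=cam("top"); im=cv2.imread("pics/top0.png")
for n,p,z in(("box",(272,258),.052),("handle",(316,246),.11),("L end",(240,265),.034),("housing R",(399,237),.055),("index",(276,286),.035),("beaker base",(183,190),0),("beaker left",(168,185),.09),("timer",(178,303),.018),("bin",(172,122),.04),("oven",(300,205),0),("spool",(481,230),.045)): print(n,ray(C,p,z)[0])
print("clear spot px",proj(C,[[.55,.4,0]]))
cv2.imwrite("pics/topcrop.png",cv2.resize(im[160:340,140:420],None,fx=2.8,fy=2.8,interpolation=cv2.INTER_CUBIC))
E
```

```text
dict_keys(['fx', 'fy', 'cx', 'cy', 'xyz', 'attitude'])
box [0.5238 0.1483 0.052 ]
handle [0.5425 0.049  0.11  ]
L end [0.5107 0.2226 0.034 ]
housing R [ 0.5666 -0.1383  0.055 ]
index [0.4616 0.141  0.035 ]
beaker base [0.6939 0.3618 0.    ]
beaker left [0.6861 0.3748 0.09  ]
timer [0.4271 0.3663 0.018 ]
bin [0.8469 0.3801 0.04  ]
oven [0.6536 0.0853 0.    ]
spool [ 0.5811 -0.3265  0.045 ]
clear spot px [[165.9901 250.6515]]
```

View pics/topcrop.png

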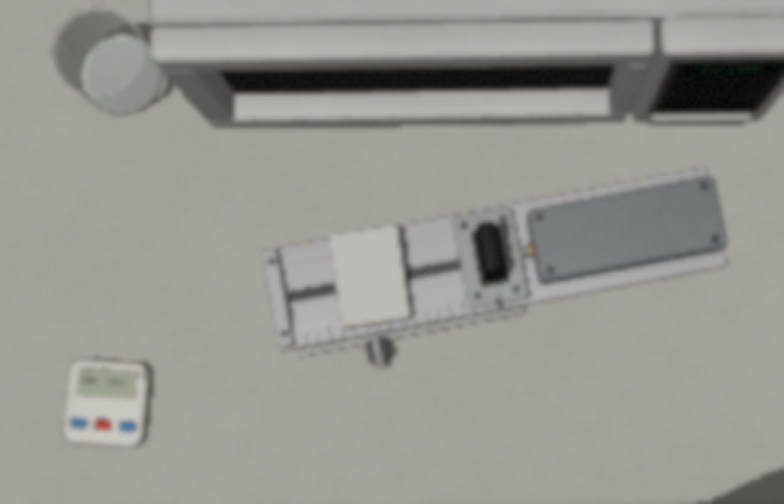

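The crop shows the box between the carriage and the end bar, with about 40 mm from the box's edge to the carriage. The bench around (166,251) is clear for it. I'll swing over, then turn the wrist camera to the near side.

```bash
python3 shift.py '0.091 0.042 -0.0453 -0.01 0 0 0; 0.091 0.042 -0.0453 -0.01 0 0 0; 0.091 0.042 -0.0453 -0.01 0 0 0; 0.091 0.042 -0.0453 -0.01 0 0 0; 0.091 0.042 -0.0453 0 0 0 0'
python3 shift.py '0.091 0.042 -0.0453 0 0 0 0; 0.091 0.042 -0.0453 0 0 0 0; 0.091 0.042 -0.0453 0 0 0 0; 0.091 0.042 -0.0453 0 0 0 0; 0.091 0.042 -0.0453 0 0 0 0'
python3 shift.py '0.091 0.042 -0.0453 0 0 0 0; 0.091 0.042 -0.0453 0 0 0 0; 0.091 0 0 0 0 0 -0.18; 0.091 0 0 0 0 0 -0.18; 0.091 0 0 0 0 0 -0.18'
```

```text
clock: 0.72
position: [0.3472, -0.2861, 0.2235]
ee_rot: [0.0, 0.981, 0.195, 0.0]
wrist_force: [1.4, 0.0, 0.4]
opening: 0.0908
finger_force: 0.0
clock: 1.35
position: [0.454, 0.0041, 0.223]
ee_rot: [0.0, 0.981, 0.196, 0.0]
wrist_force: [1.1, -0.6, -0.9]
opening: 0.091
finger_force: 0.0
clock: 1.98
position: [0.4963, 0.1182, 0.2226]
ee_rot: [-0.0, 0.892, 0.453, -0.0]
wrist_force: [0.6, 0.3, 0.0]
opening: 0.0911
finger_force: 0.0
```

```bash
python3 shift.py '0.091 0 0 0 0 0 -0.181; 0.091 0 0 0 0 0 -0.181; 0.091 0 0 0 0 0 -0.181; 0.091 0 0 0 0 0 -0.181; 0.091 0 0 0 0 0 -0.181' >/dev/null
python3 shift.py '0.091 0 0 0 0 0 -0.181; 0.091 0 0 0 0 0 -0.181; 0.091 0 0 0 0 0 -0.181; 0.091 0 0 0 0 0 -0.181; 0.091 0 0 0 0 0 -0.181' >/dev/null
python3 shift.py '0.091 0 0 0 0 0 -0.181; 0.091 0 0 0 0 0 -0.181; 0.091 0 0 0 0 0 -0.181; 0.091 0 0 0 0 0 0'
python3 - <<'E'
from h import *
np.set_printoptions(precision=4,suppress=True)
o=robot.get_obs(); im=robot.snapshot("wrist"); np.save("w1.npy",np.r_[o["position"],o["ee_rot"]])
print(o["q"],o["position"],o["ee_rot"])
cv2.imwrite("pics/w1.png",im)
E
```

```text
clock: 3.72
position: [0.4964, 0.1179, 0.2228]
ee_rot: [-0.0, -0.072, 0.997, -0.0]
wrist_force: [0.5, -0.7, -0.6]
opening: 0.0912
finger_force: 0.0
[ 0.1161  0.2916  1.5662 -0.      1.2843 -1.5991] [0.4964 0.1179 0.2228] [-0.0003 -0.0721  0.9974 -0.    ]
```

View pics/w1.png

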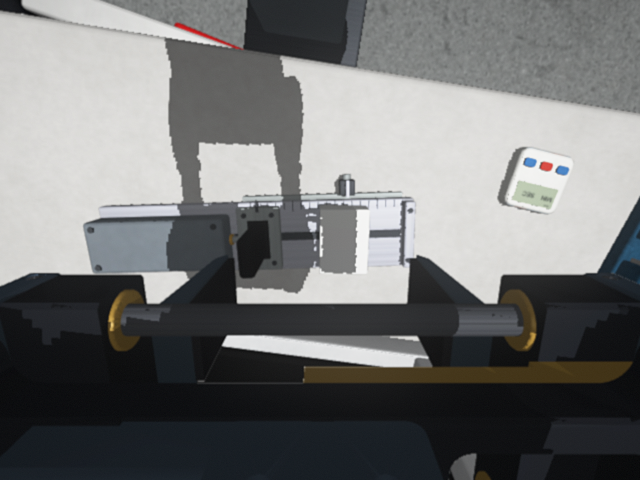

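The wrist view shows the index block at about (345,185), the box with corners near (320,206) to (368,272), half of it in shadow. The handle is at about (255,245) and the pointer at about (257,205).

Run:
```python
from h import *
np.set_printoptions(precision=4,suppress=True)
C=cam("top"); im=cv2.imread("pics/top0.png"); g=cv2.cvtColor(im,cv2.COLOR_BGR2GRAY)
hsv=cv2.cvtColor(im,cv2.COLOR_BGR2HSV)
def rect(mask,z,roi,n):
    x0,y0,x1,y1=roi; M=np.zeros(g.shape,bool); M[y0:y1,x0:x1]=mask[y0:y1,x0:x1]
    for c in blobs(M,30)[:2]:
        W=ray(C,c.reshape(-1,2),z)[:,:2]
        r=cv2.minAreaRect((W*1000).astype(np.float32)); print(n,cv2.contourArea(c),np.round(r[0],1),np.round(r[1],1),round(r[2],1))
print("grey box/bed/housing/bench",g[258,272],im[258,272],im[262,300],im[243,360],im[300,250])
i=im.astype(int)
rect((g>185),.052,(250,235,295,285),"box")
rect(g<60,.11,(300,230,330,268),"handle")
rect((g<140)&(g>60),.055,(325,215,405,272),"housing")
# wrist view
c=np.load("w1.npy"); W=cam("wrist",dict(position=c[:3],ee_rot=c[3:]))
for n,p,z in(("box",[(320,206),(368,209),(368,272),(320,272)],.052),("index",[(345,176),(337,192),(353,192)],.035),("pointer",[(257,203)],.0345),("housing",[(86,222),(225,217),(232,267),(96,272)],.055)): print(n,ray(W,p,z)[:,:2])
w=cv2.imread("pics/w1.png"); cv2.imwrite("pics/w1c.png",cv2.resize(w[160:290,210:430],None,fx=3.6,fy=3.6,interpolation=cv2.INTER_CUBIC))
```

```text
grey box/bed/housing/bench 187 [181 187 188] [175 174 175] [124 123 119] [155 161 164]
box 442.0 [523.2 149.7] [64.1 43.6] 8.9
handle 155.0 [534.2  50.8] [43.8 20.2] 8.6
housing 1858.5 [556.1 -52.4] [ 63.5 167.6] 9.9
box [[0.4881 0.1138]
 [0.4838 0.1663]
 [0.5558 0.1792]
 [0.5637 0.1247]]
index [[0.4534 0.137 ]
 [0.4723 0.1309]
 [0.4697 0.1488]]
pointer [[0.4978 0.0427]]
housing [[ 0.5419 -0.1371]
 [ 0.5145  0.013 ]
 [ 0.5709  0.0251]
 [ 0.5991 -0.1274]]
```

View pics/w1c.png

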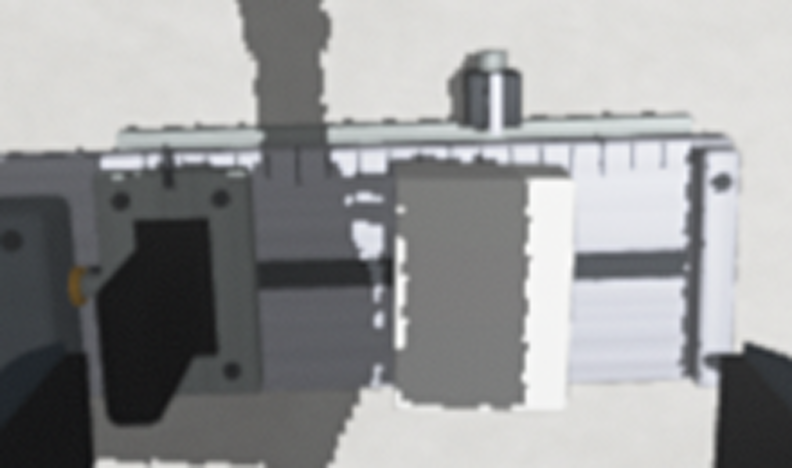

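Run:
```python
from h import *
np.set_printoptions(precision=4,suppress=True)
c=np.load("w1.npy"); W=cam("wrist",dict(position=c[:3],ee_rot=c[3:])); T=cam("top")
k=lambda L:np.array(L)/3.6+[210,160]
b=ray(W,k([(398,178),(570,180),(568,408),(400,408)]),.052)[:,:2]; print("box",b.mean(0),[np.degrees(np.arctan2(-v[0],v[1])) for v in(b[1]-b[0],b[2]-b[3])],[np.degrees(np.arctan2(v[1],v[0])) for v in(b[3]-b[0],b[2]-b[1])],np.linalg.norm(b[1]-b[0]),np.linalg.norm(b[3]-b[0]))
s=ray(W,k([(258,275),(685,263)]),.02)[:,:2]; v=s[1]-s[0]; print("slot yaw",np.degrees(np.arctan2(-v[0],v[1])))
s=ray(W,k([(105,160),(690,137)]),.02)[:,:2]; v=s[1]-s[0]; print("bed edge yaw",np.degrees(np.arctan2(-v[0],v[1])))
p=ray(W,k([(168,148)]),.0345)[0]; q=ray(W,k([(496,139)]),.0345)[0]; e=ray(W,k([(738,150)]),.034)[0]
h=ray(W,k([(145,353)]),.11)[0]
for yw in(8.5,9,9.5):
    a=np.radians(yw); u=np.array([-np.sin(a),np.cos(a)]); print(yw,"travel",(q-p)[:2]@u,"gap",(q-p)[:2]@[u[1],-u[0]])
print("ptr",p,"idx",q,"endcorner",e,"handle wrist",h)
# top crop scale 2.8 off (140,160): handle top
t=lambda L:np.array(L)/2.8+[140,160]
hh=ray(T,t([(478,225),(500,222),(505,280),(484,282)]),.11)[:,:2]; print("handle top view corners?",hh,hh.mean(0))
print("box top view",ray(T,t([(330,233),(399,226),(409,320),(340,328)]),.052)[:,:2].mean(0))
```

```text
box [0.5248 0.1468] [np.float64(7.592280250865248), np.float64(8.250782442308953)] [np.float64(8.723025390767535), np.float64(9.737982311625242)] 0.05229744366682729 0.07420176857756464
slot yaw 9.920069566234265
bed edge yaw 10.531522685540795
8.5 travel 0.10364094379118838 gap -0.002435908075531936
9 travel 0.10365825449991432 gap -0.0015313889485376764
9.5 travel 0.10366767123123086 gap -0.0006267532003459721
ptr [0.4957 0.0421 0.0345] idx [0.478  0.1442 0.0345] endcorner [0.4705 0.2207 0.034 ] handle wrist [0.538  0.0538 0.11  ]
handle top view corners? [[0.555  0.0602]
 [0.557  0.0432]
 [0.5121 0.0401]
 [0.5108 0.0562]] [0.5337 0.0499]
box top view [0.522  0.1484]
```

```bash
python3 shift.py '0.078 -0.0311 0.0254 0.02 0 0 -0.012; 0.078 0 0 0.045 0 0 0; 0.078 0 0 0.045 0 0 0; 0.078 0 0 0.045 0 0 0; 0.078 0 0 0.0338 0 0 0' 15
python3 shift.py '0.078 0 0 0 0 0 0;0.03 0 0 0 0 0 0;0.03 0 0 0 0 0 0;0.03 0 0 0 0 0 0;0.03 0 0 0 0 0 0'
```

```text
clock: 4.4
position: [0.523, 0.1475, 0.0324]
ee_rot: [-0.001, -0.076, 0.997, -0.0]
wrist_force: [0.5, 0.3, 0.5]
opening: 0.078
finger_force: 0.0
clock: 5.03
position: [0.5239, 0.1476, 0.0347]
ee_rot: [0.0, -0.078, 0.997, 0.0]
wrist_force: [0.6, -0.3, -0.3]
opening: 0.0409
finger_force: 0.0
```

Run:
```python
from h import *
o=robot.get_obs(); im=robot.snapshot("wrist"); print(o["opening"],o["finger_force"],o["position"])
t=robot.snapshot("top")
cv2.imwrite("pics/w2.png",np.hstack([cv2.resize(im[100:400,120:520],(560,420)),cv2.resize(t[200:300,230:290],(240,420),interpolation=cv2.INTER_CUBIC)]))
```

```text
0.04089899300097024 0.0 [0.52391465 0.14758568 0.03469717]
```

View pics/w2.png

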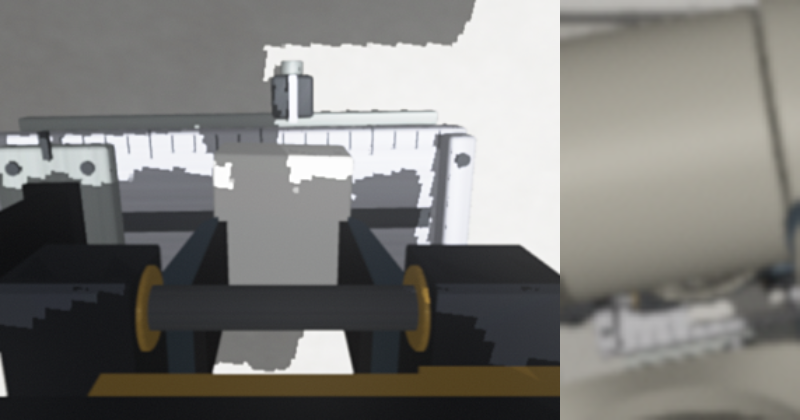

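The wrist view shows the fingers standing either side of the box and overlapping its sides; the box hasn't moved (near edge about 214–350 px). The opening may still be changing, so I'll hold and read again.

```bash
python3 shift.py '0.03 0 0 0 0 0 0;0.03 0 0 0 0 0 0;0.03 0 0 0 0 0 0' 15
```

```text
clock: 5.5
position: [0.5236, 0.1475, 0.0341]
ee_rot: [-0.0, -0.079, 0.997, -0.0]
wrist_force: [-0.1, -0.3, 0.6]
opening: 0.0303
finger_force: 0.0
```

Run:
```python
from h import *
o=robot.get_obs(); im=robot.snapshot("wrist"); print(o["opening"],o["finger_force"],o["position"])
t=robot.snapshot("scene")
W=cam("wrist",o); S=cam("scene")
tip=o["position"]; print("tcp in wrist",proj(W,tip),"scene",proj(S,tip))
x,y=proj(S,tip)[0].astype(int)
cv2.imwrite("pics/w3.png",np.hstack([cv2.resize(im[140:400,200:440],(388,420)),cv2.resize(t[y-60:y+60,x-58:x+58],(406,420),interpolation=cv2.INTER_CUBIC)]))
```

```text
0.03032212593822662 0.0 [0.52361745 0.1475467  0.03412251]
tcp in wrist [[323.60263079 264.89563588]] scene [[290.23270097 283.95178289]]
```

View pics/w3.png

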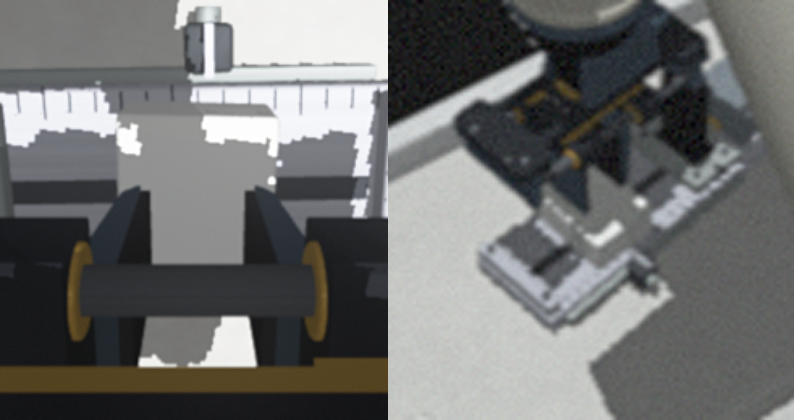

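The wrist view shows the fingers closed to about 30 mm over the box's mid part, and the box itself is unmoved and unsqueezed (px 273–372 wide). I'll check the actual tip height from the finger corners.

Run:
```python
from h import *
np.set_printoptions(precision=1,suppress=True)
o=robot.get_obs(); W=cam("wrist",o); M=rot(o["ee_rot"])
for z in(0,-.01,-.018,-.03):
    P=[o["position"]+M@[x,y,z] for x in(.016,-.016) for y in(-.0285,-.015,.015,.0285)]
    print(z,proj(W,P).tolist())
cn=np.array([(118,104),(278,104),(118,118),(278,118)])/[1.617,1.615]+[200,140]
print(ray(W,cn[:2],.02)[:,:2].round(4).tolist(),ray(W,cn[2:],.052)[:,:2].round(4).tolist())
print(robot.get_obs()["tau"],o["q"])
```

```text
0 [[276.6612832109481, 239.90917140474608], [298.9177443825209, 239.9044584554044], [348.36279536024506, 239.89398814664065], [370.6068823229937, 239.8892778176174], [278.333277696701, 288.97902442087013], [299.76038759404736, 288.97040985051484], [347.3634413359826, 288.9512714852596], [368.77908181806686, 288.9426615260763]]
-0.01 [[274.4996165153915, 244.36506301012338], [297.83527807812715, 244.35971836275846], [349.67718646795674, 244.3478448309829], [372.99924505443164, 244.3425032991547], [276.33381332691005, 295.5475216224921], [298.7593887101842, 295.537934494334], [348.58003930975343, 295.5166357336981], [370.9930517722276, 295.5070539762978]]
-0.018 [[272.61326909131, 248.2534328818836], [296.890686791807, 248.24750652733798], [350.82414205332367, 248.23434084465714], [375.08683701390737, 248.22841808407577], [274.59489225350956, 301.26010063967493], [297.88883283523114, 301.2496263400938], [349.63808192997857, 301.2263568921352], [372.9184681179862, 301.2158886873915]]
-0.03 [[269.47990635942466, 254.71230312414116], [295.3216659762322, 254.70534775995654], [352.72926056036766, 254.68989638461656], [378.55433959758597, 254.68294551004536], [271.7184607595213, 310.7095474537209], [296.4488181062464, 310.6975212104368], [351.38818982437516, 310.6708044816444], [376.1032701164584, 310.6587856675119]]
[[0.4936, 0.1105], [0.4838, 0.1722]] [[0.4925, 0.1147], [0.4841, 0.1677]]
[  0.  -81.3 -24.2  -0.    0.1   0. ] [ 0.2  0.6  1.7  0.   0.9 -1.6]
```

Judging by the finger corners, the visible tips end well short of the nominal TCP, at a world height of about 0.065. So the fingers closed above the box. I'll open, shift slightly away from the handle, and lower in small steps while watching the force.

```bash
python3 shift.py '0.082 0 0.005 0 0 0 0;0.082 0 0 0 0 0 0;0.082 0 0 0 0 0 0;0.082 0 0 0 0 0 0;0.082 0 0 0 0 0 0' 15; python3 shift.py '0.082 0 0 0.006 0 0 0;0.082 0 0 0.006 0 0 0;0.082 0 0 0 0 0 0'
python3 - <<'E'
from h import *
o=robot.get_obs(); im=robot.snapshot("wrist"); t=robot.snapshot("scene"); print(o["opening"],o["wrist_force"])
cv2.imwrite("pics/w4.png",np.hstack([cv2.resize(im[140:400,200:440],(388,420)),cv2.resize(t[224:344,232:348],(406,420),interpolation=cv2.INTER_CUBIC)]))
E
```

```text
clock: 6.22
position: [0.5229, 0.1524, 0.0342]
ee_rot: [0.0, -0.079, 0.997, -0.0]
wrist_force: [0.7, 0.1, -0.2]
opening: 0.0771
finger_force: 0.0
clock: 6.6
position: [0.5224, 0.1524, 0.0215]
ee_rot: [-0.001, -0.079, 0.997, -0.0]
wrist_force: [0.5, 0.5, -0.1]
opening: 0.0821
finger_force: 0.0
0.0820843335616583 [ 0.48761837  0.45788191 -0.08942104]
```

View pics/w4.png

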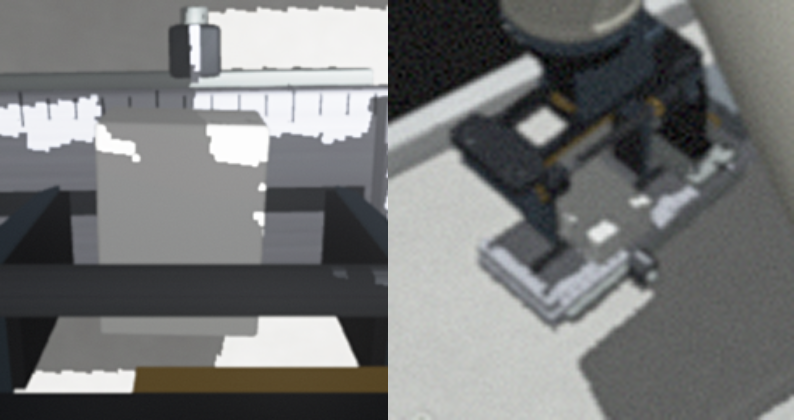

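The wrist view shows the fingers straddling the box (box 96–268, finger inner faces about 70 and 325 in the left crop), with no contact. I'll go a bit lower and close.

```bash
python3 shift.py '0.082 0 0 0.004 0 0 0;0.082 0 0 0 0 0 0'; python3 shift.py '0.082 0 0 0.004 0 0 0;0.082 0 0 0 0 0 0';  python3 shift.py '0.03 0 0 0 0 0 0;0.03 0 0 0 0 0 0;0.03 0 0 0 0 0 0;0.03 0 0 0 0 0 0;0.03 0 0 0 0 0 0' 15
```

```text
clock: 6.95
position: [0.5227, 0.1525, 0.0179]
ee_rot: [-0.0, -0.079, 0.997, -0.0]
wrist_force: [-0.5, 0.0, 0.2]
opening: 0.0817
finger_force: 0.0
clock: 7.2
position: [0.5227, 0.1525, 0.0139]
ee_rot: [-0.0, -0.079, 0.997, -0.0]
wrist_force: [-0.2, -0.1, 1.3]
opening: 0.0819
finger_force: 0.0
clock: 7.82
position: [0.5229, 0.1525, 0.0142]
ee_rot: [0.0, -0.079, 0.997, -0.0]
wrist_force: [-0.0, -1.7, 1.4]
opening: 0.0547
finger_force: 15.0
```

```bash
python3 shift.py '0.068 0 0 0 0 0 0;0.068 0 0 0 0 0 0;0.068 0 0 0.004 0 0 0;0.068 0 0 0.004 0 0 0;0.068 0 0 0 0 0 0';  python3 shift.py '0.03 0 0 0 0 0 0;0.03 0 0 0 0 0 0;0.03 0 0 0 0 0 0' 20; python3 shift.py '0.03 0 0 -0.02 0 0 0;0.03 0 0 -0.03 0 0 0;0.03 0 0 -0.03 0 0 0;0.03 0 0 -0.04 0 0 0'
python3 - <<'E'
from h import *
o=robot.get_obs(); im=robot.snapshot("wrist"); t=robot.snapshot("scene"); print(o["opening"],o["finger_force"])
cv2.imwrite("pics/w5.png",np.hstack([cv2.resize(im[140:400,200:440],(388,420)),cv2.resize(t[204:324,232:348],(406,420),interpolation=cv2.INTER_CUBIC)]))
E
```

```text
clock: 8.45
position: [0.5226, 0.1524, 0.0057]
ee_rot: [-0.0, -0.079, 0.997, -0.0]
wrist_force: [-0.3, 0.1, 0.3]
opening: 0.0681
finger_force: 0.0
clock: 8.82
position: [0.5229, 0.1525, 0.0062]
ee_rot: [0.0, -0.079, 0.997, 0.0]
wrist_force: [1.0, 0.1, 0.1]
opening: 0.0551
finger_force: 20.0
clock: 9.32
position: [0.5222, 0.1524, 0.1267]
ee_rot: [-0.001, -0.078, 0.997, -0.0]
wrist_force: [0.9, -0.4, -1.0]
opening: 0.0549
finger_force: 20.0
0.05486529292743537 19.999867379665375
```

View pics/w5.png

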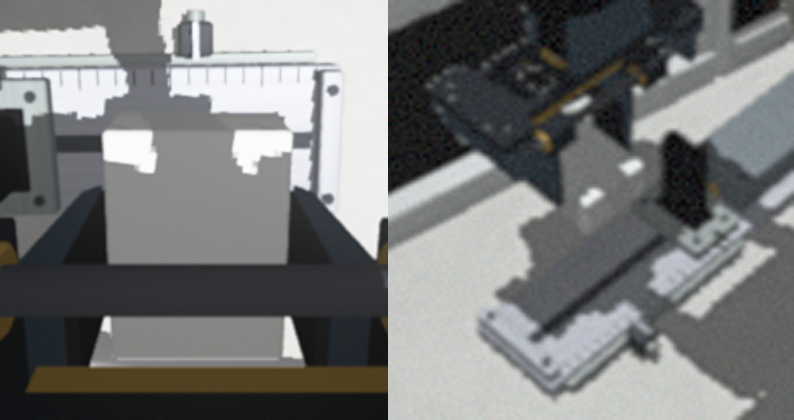

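The box is held level between the fingers in both views, and the handle and index block are untouched. Carrying it to the clear spot now.

```bash
python3 shift.py '0.03 -0.0133 0.048 0 0 0 0;0.03 -0.0133 0.048 0 0 0 0;0.03 -0.0133 0.048 0 0 0 0;0.03 -0.0133 0.048 0 0 0 0;0.03 -0.0133 0.048 0 0 0 0'; python3 shift.py '0.03 0 0 0.04 0 0 0;0.03 0 0 0.04 0 0 0;0.03 0 0 0.03 0 0 0;0.03 0 0 0.02 0 0 0;0.03 0 0 0 0 0 0'; python3 shift.py '0.03 0 0 0.004 0 0 0;0.03 0 0 0.003 0 0 0;0.03 0 0 0 0 0 0'
```

```text
clock: 10.05
position: [0.5506, 0.4014, 0.1252]
ee_rot: [-0.0, -0.079, 0.997, -0.0]
wrist_force: [0.5, -0.4, -1.0]
opening: 0.0544
finger_force: 20.0
clock: 10.68
position: [0.5501, 0.3993, -0.0053]
ee_rot: [-0.001, -0.078, 0.997, -0.001]
wrist_force: [0.2, 0.1, -0.8]
opening: 0.0548
finger_force: 20.0
clock: 11.05
position: [0.5512, 0.4001, -0.0104]
ee_rot: [0.0, -0.079, 0.997, 0.0]
wrist_force: [0.7, 0.2, -1.6]
opening: 0.0551
finger_force: 20.0
```

```bash
python3 shift.py '0.03 0 0 0.002 0 0 0;0.03 0 0 0 0 0 0'; python3 shift.py '0.03 0 0 0.0015 0 0 0;0.03 0 0 0 0 0 0'
```

```text
clock: 11.3
position: [0.551, 0.3999, -0.0128]
ee_rot: [-0.0, -0.079, 0.997, -0.0]
wrist_force: [-0.6, -0.2, -1.0]
opening: 0.055
finger_force: 20.0
clock: 11.55
position: [0.5511, 0.4, -0.0138]
ee_rot: [0.0, -0.079, 0.997, 0.0]
wrist_force: [-1.8, -1.5, 6.2]
opening: 0.0546
finger_force: 20.0
```

Contact on the bench. Releasing and raising.

```bash
python3 shift.py '0.08 0 0 0 0 0 0;0.08 0 0 0 0 0 0;0.08 0 0 0 0 0 0;0.08 0 0 -0.02 0 0 0;0.08 0 0 -0.03 0 0 0'; python3 shift.py '0.08 0 0 -0.06 0 0 0;0.08 0 0 -0.06 0 0 0;0.08 0 0 -0.02 0 0 0; 0.036 0 0 0 0 0 -0.012'
python3 - <<'E'
from h import *
o=robot.get_obs(); im=robot.snapshot("wrist"); t=robot.snapshot("top"); 
q=o["ee_rot"];M=rot(q);p=o["position"]; print("yaw",np.degrees(np.arctan2(M[1,0],M[0,0])))
d=np.array([.535,.0493,.20])-p; print("tool delta",(M.T@d).round(4),np.linalg.norm(d))
cv2.imwrite("pics/w6.png",np.hstack([cv2.resize(im,(420,315)),cv2.resize(t[160:340,120:330],(368,315))]))
E
```

```text
clock: 12.18
position: [0.5507, 0.3997, 0.0367]
ee_rot: [-0.0, -0.079, 0.997, -0.0]
wrist_force: [-0.3, 1.0, 0.3]
opening: 0.0802
finger_force: 0.0
clock: 12.68
position: [0.5519, 0.4005, 0.1788]
ee_rot: [0.002, -0.085, 0.996, 0.001]
wrist_force: [0.3, -0.1, 0.2]
opening: 0.0728
finger_force: 0.0
yaw -170.27531977351782
tool delta [ 0.0759 -0.3433 -0.0221] 0.35224318851522546
```

View pics/w6.png

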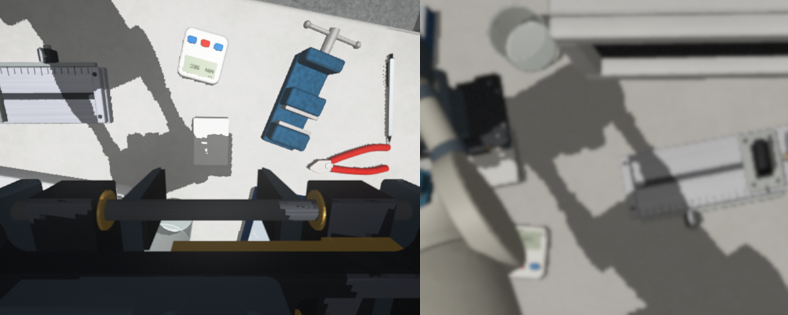

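The wrist view shows the box lying flat on its base on the bench at about (211,140), clear of the timer and beaker, with the bed clear. My ten pictures are used up, so from here I measure numerically. Next is the handle.

```bash
python3 shift.py '0.04 0.01265 -0.0572 -0.0037 0 0 0;0.04 0.01265 -0.0572 -0.0037 0 0 0;0.04 0.01265 -0.0572 -0.0037 0 0 0;0.04 0.01265 -0.0572 -0.0037 0 0 0;0.04 0.01265 -0.0572 -0.0037 0 0 0' ; python3 shift.py '0.04 0.01265 -0.0572 -0.0037 0 0 0;0.04 0 0 0 0 0 0;0.04 0 0 0 0 0 0'
python3 - <<'E'
from h import *
np.set_printoptions(precision=4,suppress=True)
o=robot.get_obs(); im=robot.snapshot("wrist"); W=cam("wrist",o); cv2.imwrite("pics/w7.png",im); np.save("w7.npy",np.r_[o["position"],o["ee_rot"]])
g=cv2.cvtColor(im,cv2.COLOR_BGR2GRAY)
print("opening",o["opening"],"expected handle top px",proj(W,[.535,.0493,.11]),"base",proj(W,[.535,.0493,.033]),"ptr",proj(W,[.4957,.0421,.0345]),"idx",proj(W,[.478,.1442,.0345]))
x,y=proj(W,[.535,.0493,.11])[0].astype(int)
for r in range(y-30,y+20,5): print(r,g[r,x-36:x+37:4])
# pointer region
x,y=proj(W,[.4957,.0421,.0345])[0].astype(int)
for r in range(y-12,y+13,2): print(r,g[r,x-14:x+15])
E
```

```text
clock: 13.4
position: [0.5356, 0.1055, 0.193]
ee_rot: [-0.001, -0.085, 0.996, -0.0]
wrist_force: [0.3, 0.1, -0.2]
opening: 0.0397
finger_force: 0.0
clock: 13.78
position: [0.5334, 0.049, 0.197]
ee_rot: [-0.001, -0.084, 0.996, 0.0]
wrist_force: [0.5, 1.0, -0.4]
opening: 0.0401
finger_force: 0.0
opening 0.04011190362156674 expected handle top px [[322.9537 233.832 ]] base [[322.5687 216.7801]] ptr [[322.1153 179.5112]] idx [[421.095  179.1832]]
203 [113 217 113 101  99 101  67  44  55  57  61  60 233 228 227 217 236 236
 236]
208 [111 109 109  96 100 101  68  40  40  41  40  62 168 181  93 111 111 134
 232]
213 [ 69 100 111  99  98  99  67  38  38  41  40  40 100  99  99 112 111 104
 235]
218 [ 68  88  83  82  97  99  66  38  39  39  39  39 100  99  99  59  60  68
 109]
223 [ 68  87  89  84  97  98  71  37  37  39  40  40  99  96  98  74  74  80
 160]
228 [ 70  87 107 100  94  97  70  37  38  37  40  38  99  96  98 111 110 172
 231]
233 [ 72  81 111 103  95  95  71  37  37  38  38  39  98  97  97 113 112 153
 233]
238 [ 71  80 106 106  93  96  77  34  37  37  38  37  98  96  96 112 111
[... 1075 characters left out ...]
104 101 104 110 107 106 120 143 151 152
 149 148 151 158 164 169 167 158 152 152 153]
183 [115 116 114 101  85 104 115 115 117 117 117 115 111 111 155 218 237 236
 235 234 236 230 203 221 235 235 235 235 236]
185 [109 110 109  98  87 100 108 110 109 111 110 109 107 109 143 199 218 218
 216 216 217 206 176 195 214 216 216 216 216]
187 [ 95  96  96  96  96  97  95  93 110 159 169 131 106 107 126 161 172 175
 176 173 173 174 177 180 179 179 180 183 184]
189 [103 102 103 103 105 104 100 112 164 214 227 213 153 112 145 207 227 230
 228 226 224 227 228 229 230 230 232 233 233]
191 [103 104 104 104 102 102  97 132 208 230 227 215 159 123 161 211 227 228
 227 225 224 226 228 228 229 230 232 233 230]
```

Handle centre at col ~322 and pointer at col ~321, within 1 mm of prediction. Descend and grip.

```bash
python3 shift.py '0.04 0.0 0 0.05 0 0 0;0.04 0 0 0.05 0 0 0;0.04 0 0 0.035 0 0 0;0.04 0 0 0.02 0 0 0;0.04 0 0 0 0 0 0' 40; python3 shift.py '0.005 0 0 0 0 0 0;0.005 0 0 0 0 0 0;0.005 0 0 0 0 0 0;0.005 0 0 0 0 0 0'
```

```text
clock: 14.45
position: [0.5327, 0.0501, 0.0414]
ee_rot: [-0.002, -0.085, 0.996, 0.0]
wrist_force: [-0.7, -0.5, 0.9]
opening: 0.0399
finger_force: 0.0
clock: 14.95
position: [0.5345, 0.0488, 0.0436]
ee_rot: [0.001, -0.085, 0.996, -0.0]
wrist_force: [-1.1, 1.2, 6.9]
opening: 0.016
finger_force: 40.0
```

```bash
python3 shift.py '0.005 0 0.015 0 0 0 0;0.005 0 0.02 0 0 0 0;0.005 0 0.02 0 0 0 0;0.005 0 0.02 0 0 0 0;0.005 0 0.015 0 0 0 0'; python3 shift.py '0.005 0 0 0 0 0 0;0.005 0 0 0 0 0 0'
python3 - <<'E'
from h import *
np.set_printoptions(precision=4,suppress=True)
o=robot.get_obs(); im=robot.snapshot("wrist"); W=cam("wrist",o); cv2.imwrite("pics/w8.png",im); np.save("w8.npy",np.r_[o["position"],o["ee_rot"]])
g=cv2.cvtColor(im,cv2.COLOR_BGR2GRAY)
a=np.radians(9.8); u=np.array([-np.sin(a),np.cos(a),0]); P=np.array([.4957,.0415,.0345])+.09*u
pp=proj(W,P)[0]; ii=proj(W,[.478,.1442,.0345])[0]; print("ptr exp",pp,"idx exp",ii)
x0=int(pp[0])-25; 
for r in range(int(pp[1])-44,int(pp[1])+24,2): print(r,x0,' '.join(f"{v:3d}" for v in g[r,x0:x0+70:2]))
E
```

```text
clock: 15.58
position: [0.5189, 0.1375, 0.0436]
ee_rot: [0.0, -0.085, 0.996, -0.001]
wrist_force: [-1.4, -11.0, 10.0]
opening: 0.0158
finger_force: 40.0
clock: 15.82
position: [0.519, 0.1371, 0.0437]
ee_rot: [0.0, -0.085, 0.996, -0.001]
wrist_force: [-2.0, -9.6, 11.3]
opening: 0.0158
finger_force: 40.0
ptr exp [323.2437 199.5809] idx exp [346.3435 199.6252]
155 298 123 122 123 124 123 125 147 227 240 242 242 241 241 241 241 241 241 240 244 239 141 163 190 217 221 206 184 210 241 240 241 241 241 240 241
157 298 122 123 124 125 124 125 122 115 233 242 242 241 241 241 241 241 240 149 153 135 131 172 206 232 230 213 187 199 240 240 240 240 240 241 241
159 298 122 122 123 124 125 126 124 133 238 242 241 241 240 242 242 242 243 131 126 116 136 177 211 233 232 213 183 210 241 240 240 240 241 241 242
161 298 123 123 124 125 125 124 124 156 244 241 240 240 240 241 241 242 232 128 128 118 143 182 214 235 232 208 169 211 243 242 240 240 240 241 241
163 298 122 124 124 125 125 126 124 154 243 241 240 239 240 241 242 245 187 104  94  93 119 154 180 197 188 174 147 164 194 238 242 240 241 241 241

[... 3591 characters left out ...]
 100 100  96  56  91 179 216 219 222 215 218 221 221 223 223 226 229 228 227 222 221 225 225 197 235 243 230
215 298 104 102 102 103 104 104 105 103 101 100  97  56  60 182 228 229 230 226 228 230 230 230 230 232 234 233 232 230 230 231 232 199 235 242 236
217 298 103 103 103 103 104 105 104 104 102  99  95  57  45 173 228 229 229 227 228 230 229 230 230 232 233 233 232 228 229 230 230 201 239 243 243
219 298 105 102 103 104 103 105 105 103 100 100  95  73  84 202 229 232 183 198 201 208 232 232 233 236 231 226 233 229 229 230 230 199 240 244 244
221 298  63  94 102 103 103 104 104 103 101 100  99  99 121 202 201 197 111  93  92  99 127 128 127 135 119 117 173 230 228 231 229 199 241 245 245
```

```bash
cat > m.py <<'E'
from h import *
np.set_printoptions(precision=2,suppress=True)
def edges(row,lo,hi,s):   # subpixel left/right crossings around the strongest extremum; s=+1 bright, -1 dark
    f=row[lo:hi].astype(float)*s; k=int(f.argmax()); 
    out=[]
    for st in(-1,1):
        j=k; b=max(0,k-7) if st<0 else min(len(f)-1,k+7); t=(f[k]+np.median([f[b],f[b-st]]))/2
        while 0<j<len(f)-1 and f[j+st]>t: j+=st
        d=f[j]-f[j+st]; out.append(lo+j+st*((f[j]-t)/d if d>0 else 0))
    return out
def measure(px,ix,rp=(202,208),ri=(170,188)):
    o=robot.get_obs(); im=robot.snapshot("wrist"); W=cam("wrist",o); g=cv2.cvtColor(im,cv2.COLOR_BGR2GRAY)
    E=np.array([edges(g[r],px-9,px+10,-1) for r in range(*rp)]); B=np.array([edges(g[r],ix-9,ix+10,1) for r in range(*ri)])
    print("ptr edges",np.median(E,0),"idx edges",np.median(B,0), "idx centre line rows",B.mean(1)[::4])
    l=np.polyfit(np.arange(*ri),B.mean(1),1); lp=np.polyfit(np.arange(*rp),E.mean(1),1); print("slopes",l[0],lp[0])
    P=ray(W,[(np.median(E),200)],.0345)[0]; Q=ray(W,[(np.polyval(l,198),198)],.0345)[0]
    a=np.radians(9.8); u=np.array([-np.sin(a),np.cos(a),0]); ax=rot(o["ee_rot"])
    print("ptr px",np.median(E),"idx px at tip",np.polyval(l,198),"remaining mm",(Q-P)@u*1000,"gap x mm",(Q-P)[:2]@[u[1],-u[0]]*1000, "tool y yaw", np.degrees(np.arctan2(-ax[0,1],ax[1,1])))
    print(o["position"]*1000,o["wrist_force"],o["opening"],o["clock"])
E
python3 -c "
from m import *
measure(321,346)"
```

```text
ptr edges [319.45 323.41] idx edges [342.99 348.68] idx centre line rows [346.13 346.12 345.86 345.78 345.78]
slopes -0.027296965832971958 -0.018080610402260385
ptr px 321.4720238095238 idx px at tip 345.39105476617686 remaining mm 14.701049999633076 gap x mm -1.2213507596010384 tool y yaw 9.741313890916201
[519.05 136.97  43.65] [-1.55 -7.91 10.49] 0.015841771881445716 15.875
```

```bash
python3 shift.py '0.005 0 0.007 0 0 0 0;0.005 0 0.005 0 0 0 0;0.005 0 0.0015 0 0 0 0;0.005 0 0 0 0 0 0;0.005 0 0 0 0 0 0'; python3 -c "
from m import *
measure(321,323)"
```

```text
clock: 16.55
position: [0.5167, 0.1501, 0.0437]
ee_rot: [0.0, -0.085, 0.996, -0.001]
wrist_force: [-1.7, -9.2, 10.6]
opening: 0.0159
finger_force: 40.0
ptr edges [316.28 323.07] idx edges [320.87 326.64] idx centre line rows [323.85 323.86 323.61 323.78 323.69]
slopes -0.006537424410351805 0.05611779432152416
ptr px 319.7047287390029 idx px at tip 323.621620783368 remaining mm 2.4104238471173387 gap x mm -1.232322250679755 tool y yaw 9.73237473120989
[516.75 150.11  43.67] [-1.74 -9.17 10.58] 0.015857760419294136 16.55
```

```bash
python3 shift.py '0.005 0 0.0013 0 0 0 0;0.005 0 0 0 0 0 0;0.005 0 0 0 0 0 0'; python3 -c "
from m import *
im=robot.snapshot('wrist'); g=cv2.cvtColor(im,cv2.COLOR_BGR2GRAY)
for r in list(range(186,222,2)): print(r,' '.join(f'{v:3d}' for v in g[r,308:338]))
measure(322,322)"
```

```text
clock: 16.98
position: [0.5165, 0.1513, 0.0437]
ee_rot: [0.0, -0.085, 0.996, -0.001]
wrist_force: [-1.9, -9.1, 10.2]
opening: 0.0159
finger_force: 40.0
186  65  54  56  59  58  58  58  59  56  55  60  97 164 231 250 252 212 135 111 112 114 113 113 113 112 109  96 112 194 240
188  63  53  57  57  57  58  55  57  57  56  60  82 104 161 245 252 219 144 112 110 111 111 110 111 111 107  96 103 163 213
190  61  54  56  56  56  58  58  57  59  56  58  81 107 167 244 252 228 151 109 105 109 107 108 107 106 104  96  95 137 161
192  85  65  55  54  55  55  53  52  52  52  55  76 148 242 252 250 222 137  92  88  90  90  88  88  88  97 122 173 224 237
194 103 102  97  93  90  89  89 101 144 161 156 136 161 242 251 249 236 209 196 198 199 199 198 198 203 217 227 230 231 229
196 101 101 101 100 101 101  98 129 199 225 221 193 185 236 247 245 238 229 223 223 223 224 224 224 224 224 224 223 223 224
198  94  94  95  93  94  94  92  96 111 119 130 159 173 179 182 180 178 177 177 177 176 179 179 178 179 179 178 177 180 178
200  97  99  97  97  98  98 100  97  98 100 100  80  79  81  80  85 106 116 115 
[... 958 characters left out ...]
5  72  66  92 103 124 186 221 227 227 229 230 229 226 225 225 226 229 229 229
218 106 103 105 105 103 102 101 100  99  97  95  92 104 112 111 130 187 217 212 221 230 234 232 228 226 225 229 230 231 230
220 105 105 104 103 103 101 101 101 100  95 112 173 215 225 225 223 224 201 142 118 126 129 127 124 124 136 183 203 206 205
ptr edges [314.45 316.31] idx edges [319.09 324.4 ] idx centre line rows [321.51 321.45 321.8  321.78 322.25]
slopes 0.04231516915303093 -1.2687757250804004
ptr px 316.20319264069263 idx px at tip 322.5775932436409 remaining mm 3.9238752065177995 gap x mm -1.2300870375828536 tool y yaw 9.724437667162958
[516.54 151.31  43.65] [-2.75 -9.52 10.  ] 0.01600535845228588 17.025
```

Pointer centre is at col ~321.4 and the blade tip at ~321.9, so about 0.3 mm remains. A small nudge, hold, and a check.

```bash
python3 shift.py '0.005 0 0.0003 0 0 0 0;0.005 0 0 0 0 0 0;0.005 0 0 0 0 0 0;0.005 0 0 0 0 0 0;0.005 0 0 0 0 0 0'; python3 -c "
from m import *
im=robot.snapshot('wrist'); g=cv2.cvtColor(im,cv2.COLOR_BGR2GRAY)
for r in (172,176,180,184,186,190,192,196,200,202,204,206,214): print(r,' '.join(f'{v:3d}' for v in g[r,312:332]))
print(robot.get_obs()['position']*1000,robot.get_obs()['qvel'])"
```

```text
clock: 17.7
position: [0.5165, 0.1516, 0.0437]
ee_rot: [0.0, -0.085, 0.996, -0.001]
wrist_force: [-2.3, -9.1, 10.4]
opening: 0.0159
finger_force: 40.0
172  67  91 102 101  78  56 132 248 253 250 252 253 205 127 116 121 121 123 125 126
176  62  60  60  62  57  54  75 173 247 251 251 253 203 126 114 119 121 125 122 124
180  59  61  60  60  58  53  67 162 246 251 251 252 202 126 115 119 119 120 122 120
184  58  59  58  58  57  51 129 248 254 250 251 252 200 124 111 116 117 117 115 114
186  59  58  57  57  56  52  74 159 225 241 250 252 199 123 111 114 114 113 112 114
190  57  60  58  57  57  55  66 102 162 245 253 252 197 117 104 109 109 108 108 106
192  55  55  55  54  52  53  63  98 158 244 252 251 189 104  87  90  91  90  88  88
196 102 102  98 128 201 224 210 195 237 247 246 244 233 224 222 224 224 224 224 224
200  99  99  99  97  98  97  91  76  77  82  80  85 105 115 118 117 117 118 119 118
202 112 112 111 111 111 113 109  99 105 111 110 126 176 208 216 214 215 213 210 214
204 118 115  95  80 103 117 119 115 112 112 107 135 213 243 245 244 244 229 193 231
206 120 117  92  75 103 120 120 116 114 111 107 136 217 248 249 249 248 233 190 236
214 104 102 102 102 100 101  95  76  68  93 106 124 186 221 228 227 230 231 230 227
[516.45 151.58  43.63] [-0.  0. -0. -0. -0. -0.]
```

```bash
python3 -c "
from station import robot
print(robot.hand_in())"
```

```text
the job is handed in; nothing more can be done
None
```

The job is handed in: the box stands upright on the bench, and the gripper is holding the carriage steady with its pointer about 0.2 mm from the index blade by wrist-camera measurement; the index block, spool, timer and beaker were not touched.

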